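# Stage the refill row and hold the display pusher back at the load line

## Task

One of the two spring-pusher displays on the cloakroom counter is down to its last carton: stand the three loose refill cartons upright in the wooden tray as one straight row along it, broad faces together and no more than about a centimetre apart, so that your colleague can lift them as one block. Then pull that display's pusher back by its grip fin until the paddle's front face is level with the dark load line and keep it there for the colleague to load: finish while still holding it at the line. The last carton stays at the front of its display; leave the full display and everything else on the counter alone.

Things in the scene. Friction and masses are not known exactly. Their poses are not given: they have to be found in the camera images.
- refill_1: Plain off-white folding carton, rigid, 32 mm thick (its x) by 48 mm broad (its y) by 75 mm tall (z), 50 to 100 g; origin at the centre of its underside. One of three identical loose refills that start standing upright on the counter, turned anyhow.
- refill_2: Plain off-white folding carton, rigid, 32 mm thick (its x) by 48 mm broad (its y) by 75 mm tall (z), 50 to 100 g; origin at the centre of its underside. Second loose refill, as refill_1.
- refill_3: Plain off-white folding carton, rigid, 32 mm thick (its x) by 48 mm broad (its y) by 75 mm tall (z), 50 to 100 g; origin at the centre of its underside. Third loose refill, as refill_1.
- tray: Fixed shallow refill tray of pale wood, 132 (its x, the long way) by 72 mm outside, 124 by 64 mm inside, floor 6 mm and rim 14 mm above the counter; origin under its centre, on the counter. The row runs along its x, with the cartons' thickness (their x) along it.
- lane_low: Pusher display running low: a fixed channel on the counter, 270 mm long (its x; +x is the customers' end, with a clear lip 39 mm high, inner face at x = +132 mm; -x the open staff end), 60 mm wide, floor 5 mm thick, side walls up to 31 mm; origin under its centre, on the counter. One single carton stands against the lip. The two displays may change places.
- lane_low_line (a point): Middle of the dark load line, drawn across the floor and up both side walls of that display; given at the height of the wall tops (31 mm above the counter), at x = -8 mm in the display's frame.
- pusher (a joint): Grey spring pusher of lane_low: depth in m from the lip to the paddle's front face. About 0.032 at the start (resting on the single carton), 0.140 with the face at the load line, end stop 0.175. It grows as the pusher is pulled straight along the display's -x, to the staff end; its spring pulls back with about 4 N at the start, 6 N at the line, and takes it home when let go.
- pusher_grip (a point): Middle of the pusher's grip: an upright black fin 12 mm thick (across the display), 32 mm long (along it), top 89 mm above the counter, free down to 38 mm; this point is 66 mm above the counter and 46 mm behind the paddle's front face (paddle 50 mm wide, top 71 mm above the counter). Axes as the display's. Free space beside and behind it above the side walls.
- pusher_face (a point): Point on the paddle's front face, on the display's centre line, at the height of the wall tops: this face is to be level with the load line.
- last_carton: Plain off-white folding carton, rigid, 32 mm thick (its x) by 48 mm broad (its y) by 75 mm tall (z), 50 to 100 g; origin at the centre of its underside. The single carton left standing in lane_low between the lip and the paddle (its x along the display's x). To stay there.
- lane_full: The other, equal display, still well stocked with four cartons (fixed) and its own pusher farther back; not to be touched. Frame as lane_low.
- pusher_full (a joint): Pusher of lane_full: 0 at rest on its four cartons, grows when pulled back. To be left alone.
- squat_box: Bystander: loose off-white box of another product, 52 x 70 x 46 mm tall, standing among the refills; origin under its centre.
- tin: Bystander: round aluminium tin, 71 mm across, 28 mm high; origin under its centre.
- bell: Bystander: counter bell, 80 mm across, 60 mm high; origin under its centre.
- sanitizer: Bystander: clear pump bottle, 62 mm across, 167 mm high; origin under its centre.
- mug: Bystander: white mug, 80 mm across, 92 mm high; origin under its centre.
- card_terminal: Bystander: black card terminal lying flat, 165 x 78 x 35 mm; origin under its centre.
There are look-alikes about, which are no part of the job. What is shaped like the refill_3 but pink or yellow is not meant.

How it is judged:
By the outcome, as a careful person would: the job done as asked, in the order asked, and still so for the second after the job is handed in, while the arm keeps its last pose, push and grip.
It also fails if it takes over 72 s, if anything falls off the work surface, if the arm or the gripper's body presses on something with over 40 N, if the wrist force passes 120 N, or if a joint passes its speed limit or range.

## Robot

A 6-joint arm with a two-finger parallel gripper is mounted at the origin on the work surface. World frame = base frame: x ahead of the robot, y to its left, z up, the work surface at z = 0. Lengths are in m, angles in rad, forces in N, time in s.
With the tool pointing down it reaches from about 0.25 to 0.775 m from the base axis. Payload 4 kg.
Tool frame: the origin (TCP) lies midway between the tips of the shut fingers; the grasp point (between the pads) lies 19 mm behind it; z points along the fingers, y is the line along which they close (so a half turn about z gives the same grasp; the last joint's range is limited). The gripper opens to 94 mm and grips with 3 to 60 N. Pads are 16 mm wide; open, the fingers measure 119 mm over their backs; the gripper's body (75 mm by 177 mm) begins 78 mm behind the grasp point.
Start: joints at [-1.416, 0.087, 1.371, -0, 1.684, -0.103], TCP at [0.14, -0.532, 0.206] pointing down, gripper open.
Joint ranges: [-3.1, 3.1], [-0.76, 2.03], [0.27, 2.55], [-1.08, 4.22], [0.17, 2.65], [-2.57, 2.57]. Speed limits (rad/s): [2.79, 2.79, 3.14, 3.14, 3.14, 3.14].

## Interface

Orientations are given as [roll, pitch, yaw] about the fixed x, y, z axes, in that order (R = Rz(yaw) Ry(pitch) Rx(roll)).
In Python, from bench import robot gives the robot as it stands.
- The arm moves only by the tool servo_tool, never from a script. Its argument "moves" is a list of rows, each a list of 5 numbers: the shift along the tool's x, y, z in units of 25 mm (1.0 is 25 mm), then the turn about the tool's z in units of 6 degrees (1.0 is 6 degrees), then the closure, from 0 (fully open) to 1 (shut). In form: [[dx, dy, dz, yaw, gripper], ...]. A call has 1 to 10 rows; each row is the pose to reach, as a shift and turn from the pose commanded when the call began, along the tool's axes at that moment; what a row does not reach only later rows make up. A row lasts 1/12 s, in which the tool goes at most 41.7 mm and 7.16 degrees, less where a joint would pass 70% of its speed; a pose out of reach is approached as far as the arm can. A call with a gripper value outside its range is refused whole. The fingers move at their own pace and stop on an object; the grip force is fixed at half the most. Time passes only in rows, so rows that repeat a pose let the fingers close. It gives the time, the measured TCP pose, the force, the opening and the grip force at its end, in the units of the state.
- robot.get_obs(): the state, without advancing time (a new reading comes with each control period).
- robot.snapshot(name): name is "scene" or "top" or "wrist"; returns a dict with "image" (400x640x3 uint8, blue, green, red), "fx", "fy", "cx", "cy" (pixels), "eye" and "orientation" of the camera in the world; the wrist camera has in their place "T_tool_cam" (4x4, takes a point from camera to tool coordinates, whose origin is the TCP and whose axes are the flange's). Camera axes: x right, y down, z forward; pixel columns grow to the right and rows downward; lengths in m; the calibration is good to about 2 mm. A picture is of the moment at which its call begins: read the wrist's pose just before it. There is no depth.
- robot.close_job(): hands the job in; it is judged then, once.
The state is a dict: "time": time; "joint_positions": joint angles; "qvel": joint speeds; "joint_torque": joint torques, N m; "tool_pos": TCP position; "ee_rot": TCP orientation; "wrist_force": force on the tool from outside, world axes, zero at the start; "wrist_torque": the same for the moment, N m; "width": finger opening in m; "finger_force": force on a finger pad.
Only numpy, scipy, OpenCV 4.12 (cv2) and the standard library are available. Lean on these libraries where they do the work, as an engineer would, in place of code of your own. Each camera call takes 0.05 s, during which the arm holds its last target. There are 200 camera calls.

## Working session

There is one attempt and no reset: what is moved stays moved. The work goes in short steps, Python scripts to look and compute and a tool call to move; the robot and the scene stay as the last step left them, time stands still between calls to the robot, and variables do not carry over. Pictures are saved under pics/ and viewed, at most 10 in all, crops included, and the job is handed in when it is done.

Besides the shell and the picture viewer there is one more tool, called after "Emit:" by a JSON object that holds its "fn" and its "kwargs". servo_tool: Moves the arm, as the interface text tells. Its arguments: {"type":"object","properties":{"moves":{"type":"array"}},"required":["moves"]}

```bash
mkdir -p pics; ls
cat > h.py <<'E'
import numpy as np, cv2
from scipy.spatial.transform import Rotation as R
from bench import robot
def snap(n,f):
    s=robot.snapshot(n); cv2.imwrite('pics/'+f,s['image']); return s
E
python3 - <<'E'
from h import *
import pickle
for n in ('top','scene'):
    s=snap(n,n+'0.png'); pickle.dump(s,open(n+'.pkl','wb'))
    print({k:v for k,v in s.items() if k!='image'})
o=robot.get_obs(); print(o)
E
```

```text
pics
{'fx': 367.8955558947465, 'fy': 367.8955558947465, 'cx': 319.4348761435514, 'cy': 195.76344436024578, 'eye': array([0.44608178, 0.02083921, 0.97493852]), 'orientation': array([-3.033075  , -0.02570355, -1.54063171])}
{'fx': 475.0354303402686, 'fy': 475.0354303402686, 'cx': 321.71005790220687, 'cy': 204.55104727631095, 'eye': array([0.95960616, 0.6279017 , 1.0810582 ]), 'orientation': array([-2.50413142, -0.00854171,  2.56722812])}
{'time': 0.1, 'joint_positions': array([-1.41610250e+00,  8.78813679e-02,  1.37206748e+00, -3.82053018e-05,
        1.68358716e+00, -1.03092991e-01]), 'qvel': array([ 4.31459093e-04, -7.25268313e-04, -5.06704361e-03, -5.48555101e-05,
       -1.42683175e-04,  1.64425285e-03]), 'joint_torque': array([ 1.93838889e-03, -3.41253412e+01, -3.03301942e+01,  7.20129465e-02,
        3.04069463e-02, -9.11176926e-05]), 'tool_pos': array([ 0.14012957, -0.53135282,  0.20443915]), 'ee_rot': array([-3.13965572e+00, -1.62221391e-04,  2.57782394e-01]), 'wrist_force': array([-0.4180432 , -0.23662619,  0.09600849]), 'wrist_torque': array([-0.00676429,  0.02230649,  0.0186972 ]), 'finger_force': 0.0, 'width': 0.09418492442809165}
```

View pics/top0.png

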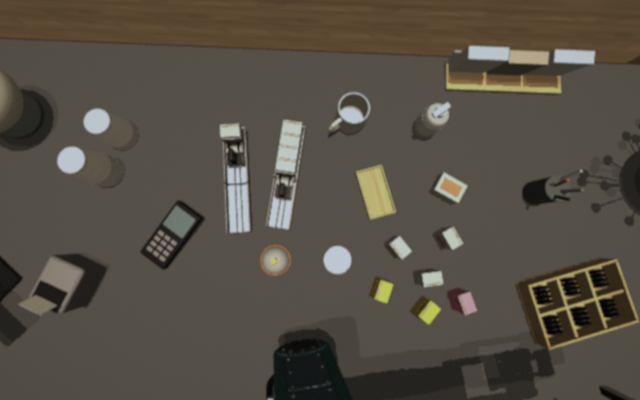

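View pics/scene0.png

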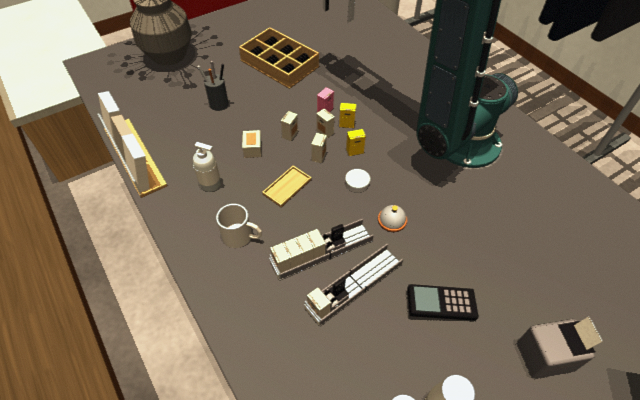

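The top view shows the off-white upright cartons at about (400,247), (452,238) and (432,279). The squat box with the orange label is at (451,187), the yellow look-alikes at (383,291) and (428,311), and the pink one at (466,302). The display at (235,180) holds one carton at (231,131); the one at (287,175) is full. The three off-white cartons fit the refill description, so I'll confirm them in one crop.

```bash
cat >> h.py <<'E'
def Rm(a): return R.from_euler('xyz',a).as_matrix()
def cam(s,obs=None):
    if 'eye' in s: return Rm(s['orientation']),np.array(s['eye'])
    T=s['T_tool_cam']; Rt=Rm(obs['ee_rot']); return Rt@T[:3,:3], Rt@T[:3,3]+obs['tool_pos']
def ray(s,uv,z,obs=None):
    C,e=cam(s,obs); uv=np.atleast_2d(uv).astype(float)
    d=np.c_[(uv[:,0]-s['cx'])/s['fx'],(uv[:,1]-s['cy'])/s['fy'],np.ones(len(uv))]@C.T
    return e+d*((z-e[2])/d[:,2])[:,None]
def proj(s,P,obs=None):
    C,e=cam(s,obs); q=(np.atleast_2d(P)-e)@C
    return np.c_[s['fx']*q[:,0]/q[:,2]+s['cx'],s['fy']*q[:,1]/q[:,2]+s['cy']]
E
python3 - <<'E'
from h import *
import pickle
s=pickle.load(open('top.pkl','rb')); im=s['image']
a=cv2.resize(im[110:240,205:315],None,fx=3.4,fy=3.4,interpolation=cv2.INTER_CUBIC)
b=cv2.resize(im[160:330,345:495],None,fx=2.6,fy=2.6,interpolation=cv2.INTER_CUBIC)
h=min(len(a),len(b)); cv2.imwrite('pics/c.png',np.hstack([a[:h],b[:h]])); print(a.shape,b.shape)
for n,uv,z in [('r1',(400,247),.06),('r2',(452,238),.06),('r3',(432,279),.06),('tray',(376,192),.014),('lane',(235,180),.03),('last',(231,131),.075),('bell',(275,260),.03),('tin',(337,260),.028)]:
    print(n,ray(s,uv,z).round(3))
w=robot.snapshot('wrist'); print({k:v for k,v in w.items() if k!='image'})
E
```

```text
(442, 374, 3) (442, 390, 3)
r1 [[ 0.425 -0.203  0.06 ]]
r2 [[ 0.451 -0.333  0.06 ]]
r3 [[ 0.35  -0.283  0.06 ]]
tray [[ 0.566 -0.15   0.014]]
lane [[0.583 0.219 0.03 ]]
last [[0.7   0.226 0.075]]
bell [[0.383 0.107 0.03 ]]
tin [[ 0.387 -0.05   0.028]]
{'fx': 347.7932020381193, 'fy': 347.7932020381193, 'cx': 319.94220148757785, 'cy': 200.00770476832395, 'T_tool_cam': array([[ 2.16927543e-04, -9.72328080e-01, -2.33619474e-01,
         6.72313823e-02],
       [ 9.99999199e-01, -8.03220508e-05,  1.26285172e-03,
        -1.91097875e-04],
       [-1.24667099e-03, -2.33619561e-01,  9.72327284e-01,
        -1.78945774e-01],
       [ 0.00000000e+00,  0.00000000e+00,  0.00000000e+00,
         1.00000000e+00]])}
```

View pics/c.png

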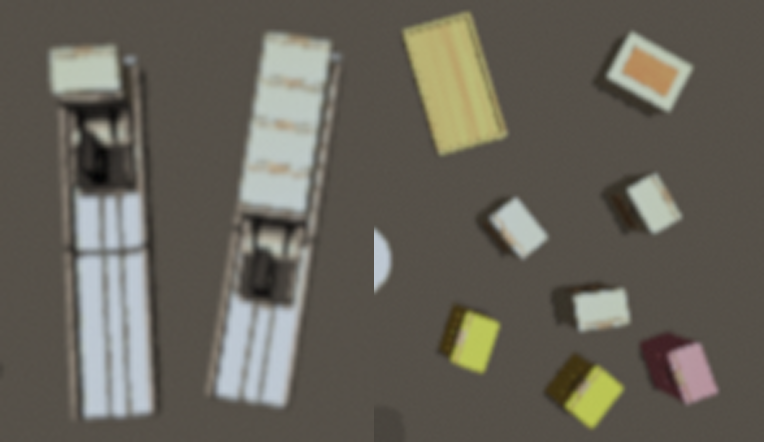

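The crop confirms three off-white upright cartons with no orange panel. The single-carton display is the left one, with its load line mid-floor. Next I'll measure poses.

```bash
cat > fit.py <<'E'
from h import *
def rect(s,center,z,lo=110,smax=75,k=6,r=30,obs=None,hue=None):
    im=s['image']; u,v=map(int,center); x0,y0=u-r,v-r
    c=cv2.resize(im[y0:v+r,x0:u+r],None,fx=k,fy=k,interpolation=cv2.INTER_CUBIC)
    hsv=cv2.cvtColor(c,cv2.COLOR_BGR2HSV)
    m=(hsv[...,2]>lo)&(hsv[...,1]<smax) if hue is None else (hsv[...,2]>lo)&(hsv[...,1]>hue)
    m=cv2.morphologyEx(m.astype(np.uint8),cv2.MORPH_OPEN,np.ones((9,9)))
    cs,_=cv2.findContours(m,cv2.RETR_EXTERNAL,cv2.CHAIN_APPROX_NONE)
    cc=min(cs,key=lambda q:np.hypot(*(np.mean(q[:,0],0)-k*r)) if cv2.contourArea(q)>300 else 1e9)
    p=cc[:,0].astype(float); p=(p+.5)/k-.5+[x0,y0]
    W=ray(s,p,z,obs)[:,:2]
    (cx,cy),(w,h),a=cv2.minAreaRect((W*1000).astype(np.float32))
    if w>h: w,h,a=h,w,a+90   # w=short side; a = direction of short axis (deg)
    return np.array([cx,cy,w,h,(a+90)%180-90])
E
python3 - <<'E'
from fit import *
import pickle
s=pickle.load(open('top.pkl','rb')); im=s['image']
for uv in [(400,247),(452,238),(432,279),(231,131)]: print(uv,im[uv[1],uv[0]],rect(s,uv,.075).round(1))
print('squat',rect(s,(451,187),.046,smax=255).round(1))
print('tray',rect(s,(376,192),.010,lo=120,r=40,hue=90).round(1))
for uv in [(383,291),(428,311),(466,302)]: print(uv,rect(s,uv,.075,lo=90,r=20,hue=60).round(1))
print('tin',ray(s,(337,260),.028))
# lane: floor corners from crop px
k=3.4; f=lambda x,y:((x+.5)/k-.5+205,(y+.5)/k-.5+110)
print('staff end floor', ray(s,[f(83,417),f(155,414)],.005).round(4))
print('line at floor ends', ray(s,[f(77,252),f(144,249)],.005).round(4))
print('fin top', ray(s,[f(93,160)],.089).round(4))
E
```

```text
(400, 247) [194 199 189] [ 425.3 -200.8   35.2   51.3  -50.1]
(452, 238) [183 199 189] [ 451.8 -329.    35.6   51.5  -59.6]
(432, 279) [186 199 189] [ 351.8 -278.7   35.9   51.4    9.3]
(231, 131) [184 199 189] [700.  230.1  41.4  52.    4.6]
squat [ 581.7 -337.1   55.8   73.5  -27.9]
tray [ 568.1 -148.9   73.1  128.1  -72.5]
(383, 291) [ 319.2 -160.6   37.6   55.3   72. ]
(428, 311) [ 272.4 -271.5   37.5   55.    51.6]
(466, 302) [ 291.6 -348.6    5.6   11.   -74.1]
tin [[ 0.38708308 -0.05003116  0.028     ]]
staff end floor [[0.4489 0.2319 0.005 ]
 [0.4529 0.177  0.005 ]]
line at floor ends [[0.5764 0.2437 0.005 ]
 [0.5805 0.192  0.005 ]]
fin top [[0.6319 0.2169 0.089 ]]
```

Emit:
{"fn": "servo_tool", "kwargs": {"moves": [[14.1,-7.9,0,0,0.2],[14.1,-7.9,0,0,0.2],[14.1,-7.9,0,0,0.2],[14.1,-7.9,0,0,0.2],[14.1,-7.9,0,0,0.2],[14.1,-7.9,0,0,0.2],[14.1,-7.9,0,0,0.2],[14.1,-7.9,0,0,0.2],[14.1,-7.9,0,0,0.2],[14.1,-7.9,0,0,0.2]]}}

```text
time: 0.98
tool_pos: [0.4325, -0.2481, 0.2052]
ee_rot: [-3.141, -0.001, 0.26]
wrist_force: [0.1, -0.6, -0.6]
width: 0.0751
finger_force: 0.0
```

Emit:
{"fn": "servo_tool", "kwargs": {"moves": [[0,0,0,0,0.2],[0,0,0,0,0.2],[0,0,0,0,0.2],[0,0,0,0,0.2]]}}

```text
time: 1.32
tool_pos: [0.4299, -0.2519, 0.2053]
ee_rot: [3.142, 0.001, 0.256]
wrist_force: [-0.5, 0.1, 0.2]
width: 0.0753
finger_force: 0.0
```

Run:
```python
from fit import *
import pickle
o=robot.get_obs(); w=robot.snapshot('wrist'); cv2.imwrite('pics/w1.png',w['image']); pickle.dump((w,o),open('w1.pkl','wb'))
print(o['time'],o['tool_pos'],o['ee_rot'],o['qvel'].round(3))
for n,P in [('r1',[.4253,-.2008,.075]),('r2',[.4518,-.329,.075]),('r3',[.3518,-.2787,.075]),('tray',[.568,-.149,.014]),('fin',[.632,.217,.089])]: print(n,proj(w,P,o).round(0))
```

```text
1.3167 [ 0.42987064 -0.25188431  0.20529991] [3.14150548e+00 6.96307776e-04 2.56093820e-01] [-0.013 -0.004 -0.001  0.002 -0.001  0.004]
r1 [[264. 183.]]
r2 [[408. 191.]]
r3 [[326. 276.]]
tray [[253.  18.]]
fin [[-293. -270.]]
```

View pics/w1.png

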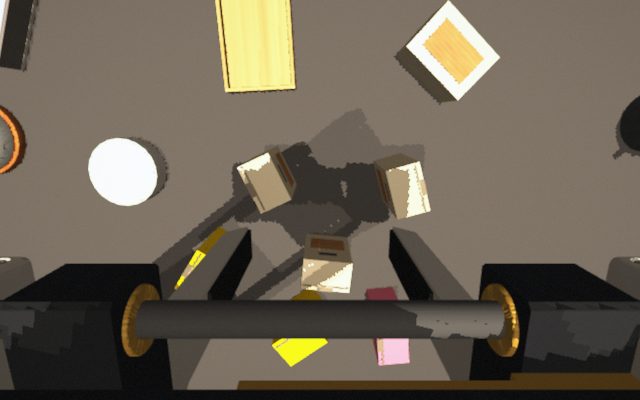

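The wrist view shows refill tops at about (265,181), (404,187) and (327,270), and the tray's near end at (226,92) to (296,88). That agrees with the top-camera fit; I'll check it in numbers.

Run:
```python
from fit import *
import pickle
w,o=pickle.load(open('w1.pkl','rb'))
t=np.radians(17.5); X=np.array([np.cos(t),np.sin(t)]); Y=np.array([-X[1],X[0]])
c=np.array([.5681,-.1489])
print('tray pred',[(c-.066*X+k*.036*Y).round(4) for k in(1,-1)],'seen',ray(w,[(226,92),(296,89)],.014,o).round(4))
v=cv2.cvtColor(w['image'],cv2.COLOR_BGR2HSV)
# model top-face outlines overlay
im=w['image'].copy()
for x,y,a in [(.4253,-.2008,-50.1),(.4518,-.329,-59.6),(.3518,-.2787,9.3)]:
    b=np.radians(a);A=np.array([np.cos(b),np.sin(b)]);B=np.array([-A[1],A[0]])
    P=[np.r_[np.array([x,y])+i*.016*A+j*.024*B,.075] for i,j in((1,1),(1,-1),(-1,-1),(-1,1))]
    cv2.polylines(im,[np.round(proj(w,P,o)*16).astype(np.int32)],True,(0,0,255),1,shift=4)
P=[np.r_[c+i*.066*X+j*.036*Y,.014] for i,j in((1,1),(1,-1),(-1,-1),(-1,1))]
cv2.polylines(im,[np.round(proj(w,P,o)*16).astype(np.int32)],True,(0,0,255),1,shift=4)
cv2.imwrite('pics/w1o.png',cv2.resize(im[0:300,190:450],None,fx=2,fy=2))
```

```text
tray pred [array([ 0.4943, -0.1344]), array([ 0.516 , -0.2031])] seen [[ 0.494  -0.1365  0.014 ]
 [ 0.5149 -0.2047  0.014 ]]
```

View pics/w1o.png

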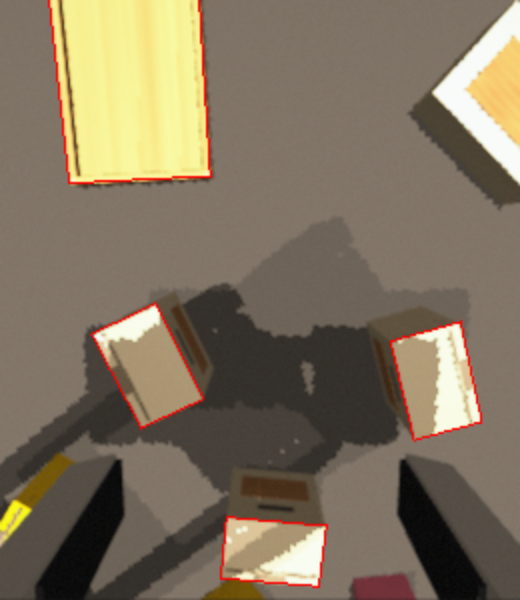

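```bash
cat > go.py <<'E'
import sys
from h import *
def go(x,y,z,yaw):
    o=robot.get_obs(); Rt=Rm(o['ee_rot']); d=Rt.T@(np.array([x,y,z])-o['tool_pos'])/.025
    a=np.degrees(np.arctan2(Rt[1,0],Rt[0,0])); t=-((yaw-a+90)%180-90)/6
    print(o['time'],'units',d.round(2),'turn',round(t,2),'yaw',a.round(1),'w',o['width'].round(4),'F',o['wrist_force'].round(1))
if __name__=='__main__': go(*map(float,sys.argv[1:]))
E
python3 go.py .4253 -.2008 .12 -50.1
```

```text
Traceback (most recent call last):
  File "go.py", line 7, in <module>
    if __name__=='__main__': go(*map(float,sys.argv[1:]))
                             ~~^^^^^^^^^^^^^^^^^^^^^^^^^^
  File "go.py", line 6, in go
    print(o['time'],'units',d.round(2),'turn',round(t,2),'yaw',a.round(1),'w',o['width'].round(4),'F',o['wrist_force'].round(1))
                                                                              ^^^^^^^^^^^^^^^^
AttributeError: 'float' object has no attribute 'round'
```

Emit:
{"fn": "servo_tool", "kwargs": {"moves": [[0.34,-2.02,3.4,10.8,0.2],[0.34,-2.02,3.4,10.8,0.2],[0.34,-2.02,3.4,10.8,0.2],[0.34,-2.02,3.4,10.8,0.2],[0.34,-2.02,3.4,10.8,0.2],[0.34,-2.02,3.4,10.8,0.2],[0.34,-2.02,3.4,10.8,0.2],[0.34,-2.02,3.4,10.8,0.2],[0.34,-2.02,3.4,10.8,0.2],[0.34,-2.02,3.4,10.8,0.2]]}}

```text
time: 2.2
tool_pos: [0.4254, -0.2011, 0.1205]
ee_rot: [3.141, -0.0, -0.878]
wrist_force: [0.5, -0.7, 0.7]
width: 0.0749
finger_force: 0.0
```

Emit:
{"fn": "servo_tool", "kwargs": {"moves": [[0,0,0,0,0.2],[0,0,0,0,0.2],[0,0,0,0,0.2],[0,0,0,0,0.2]]}}

```text
time: 2.53
tool_pos: [0.426, -0.2002, 0.1205]
ee_rot: [3.142, -0.0, -0.872]
wrist_force: [-0.7, 0.5, 0.2]
width: 0.0751
finger_force: 0.0
```

```bash
python3 go.py .4253 -.2008 .03 -50.1
```

```text
Traceback (most recent call last):
  File "go.py", line 7, in <module>
    if __name__=='__main__': go(*map(float,sys.argv[1:]))
                             ~~^^^^^^^^^^^^^^^^^^^^^^^^^^
  File "go.py", line 6, in go
    print(o['time'],'units',d.round(2),'turn',round(t,2),'yaw',a.round(1),'w',o['width'].round(4),'F',o['wrist_force'].round(1))
                                                                              ^^^^^^^^^^^^^^^^
AttributeError: 'float' object has no attribute 'round'
```

Emit:
{"fn": "servo_tool", "kwargs": {"moves": [[0,0,1.2,0,0.2],[0,0,2.4,0,0.2],[0,0,3.2,0,0.2],[0,0,3.6,0,0.2],[0,0,3.6,0,0.2],[0,0,3.6,0,0.2],[0,0,3.6,0,0.6],[0,0,3.6,0,0.6],[0,0,3.6,0,0.6],[0,0,3.6,0,0.6]]}}

```text
time: 3.37
tool_pos: [0.4268, -0.2004, 0.0316]
ee_rot: [-3.141, -0.002, -0.873]
wrist_force: [-0.5, -0.3, 0.2]
width: 0.052
finger_force: 0.0
```

Emit:
{"fn": "servo_tool", "kwargs": {"moves": [[0,0,0,0,0.6],[0,0,0,0,0.6],[0,0,0,0,0.6]]}}

```text
time: 3.62
tool_pos: [0.4265, -0.2005, 0.0314]
ee_rot: [-3.141, -0.002, -0.873]
wrist_force: [-0.8, -0.2, 3.5]
width: 0.0482
finger_force: 30.0
```

```bash
sed -i "s/o\['width'\].round(4)/round(o['width'],4)/" go.py
python3 - <<'E'
import numpy as np
t=np.radians(17.5)
for k in(1,0,-1): print(np.array([.5676,-.1495])+k*.036*np.array([np.cos(t),np.sin(t)]))
E
python3 go.py .602 -.1387 .1 17.5
```

```text
[ 0.60193381 -0.13867459]
[ 0.5676 -0.1495]
[ 0.53326619 -0.16032541]
3.6167 units [ 2.62 -6.97 -2.74] turn -11.25 yaw -50.0 w 0.0482 F [-0.8 -0.2  3.5]
```

Emit:
{"fn": "servo_tool", "kwargs": {"moves": [[0,0,-1,0,0.6],[0,0,-2,0,0.6],[0.3,-0.7,-2.74,-1.1,0.6],[0.7,-1.7,-2.74,-2.3,0.6],[1.1,-2.8,-2.74,-3.5,0.6],[1.5,-3.9,-2.74,-4.7,0.6],[1.9,-5.0,-2.74,-5.9,0.6],[2.3,-6.1,-2.74,-7.1,0.6],[2.6,-6.9,-2.74,-8.3,0.6],[2.62,-6.97,-2.74,-9.5,0.6]]}}

```text
time: 4.45
tool_pos: [0.6044, -0.1363, 0.0976]
ee_rot: [-3.14, -0.0, 0.126]
wrist_force: [0.3, -0.8, -0.5]
width: 0.0479
finger_force: 30.0
```

Emit:
{"fn": "servo_tool", "kwargs": {"moves": [[0,0,0,-1.1,0.6],[0,0,0,-1.75,0.6],[0,0,0,-1.75,0.6],[0,0,0,-1.75,0.6],[0,0,0,-1.75,0.6]]}}

```text
time: 4.87
tool_pos: [0.6014, -0.1382, 0.0985]
ee_rot: [-3.141, 0.001, 0.299]
wrist_force: [-0.9, 0.5, -0.9]
width: 0.0478
finger_force: 30.0
```

```bash
python3 go.py .602 -.1387 .038 17.5
```

```text
4.8667 units [0.02 0.03 2.42] turn -0.07 yaw 17.1 w 0.0478 F [-0.9  0.5 -0.9]
```

Emit:
{"fn": "servo_tool", "kwargs": {"moves": [[0.02,0.03,0.8,0,0.6],[0.02,0.03,1.5,0,0.6],[0.02,0.03,2.0,0,0.6],[0.02,0.03,2.3,0,0.6],[0.02,0.03,2.42,0,0.6],[0.02,0.03,2.42,0,0.6],[0.02,0.03,2.42,0,0.6]]}}

```text
time: 5.45
tool_pos: [0.603, -0.1391, 0.0392]
ee_rot: [3.141, -0.001, 0.3]
wrist_force: [-0.7, 0.0, -0.9]
width: 0.0478
finger_force: 30.0
```

Emit:
{"fn": "servo_tool", "kwargs": {"moves": [[0,0,0,0,0.35],[0,0,0,0,0.35],[0,0,0,0,0.35],[0,0,-0.4,0,0.35],[0,0,-1.4,0,0.3],[0,0,-2.8,0,0.2],[0,0,-4.0,0,0.2],[0,0,-4.0,0,0.2]]}}

```text
time: 6.12
tool_pos: [0.6065, -0.1401, 0.1483]
ee_rot: [3.132, -0.013, 0.3]
wrist_force: [0.2, -0.9, 0.8]
width: 0.0751
finger_force: 0.0
```

```bash
python3 go.py .4518 -.329 .12 -59.6
```

```text
6.1167 units [-8.16  5.38  1.08] turn 12.8 yaw 17.2 w 0.0751 F [ 0.2 -0.9  0.8]
```

Emit:
{"fn": "servo_tool", "kwargs": {"moves": [[-1.5,1.0,0,0,0.2],[-3.0,2.0,0,1.2,0.2],[-4.4,2.9,0,2.4,0.2],[-5.7,3.75,0,3.6,0.2],[-6.8,4.5,0,4.8,0.2],[-7.6,5.0,0.5,6.0,0.2],[-8.0,5.35,0.9,7.2,0.2],[-8.0,5.35,0.9,8.4,0.2],[-8.0,5.35,0.9,9.6,0.2],[-8.0,5.35,0.9,10.8,0.2]]}}

```text
time: 6.95
tool_pos: [0.4505, -0.3262, 0.1163]
ee_rot: [-3.142, -0.0, -0.832]
wrist_force: [0.2, -1.1, 0.8]
width: 0.0752
finger_force: 0.0
```

Emit:
{"fn": "servo_tool", "kwargs": {"moves": [[0,0,0,1.1,0.2],[0,0,0,2.0,0.2],[0,0,0,2.0,0.2],[0,0,0,2.0,0.2],[0,0,0,2.0,0.2],[0,0,0,2.0,0.2]]}}

```text
time: 7.45
tool_pos: [0.4509, -0.3257, 0.1162]
ee_rot: [-3.142, -0.0, -1.033]
wrist_force: [-1.2, 0.3, 0.5]
width: 0.0751
finger_force: 0.0
```

```bash
python3 go.py .4518 -.329 .031 -59.6
```

```text
7.45 units [0.13 0.04 3.41] turn 0.07 yaw -59.2 w 0.0751 F [-1.2  0.3  0.5]
```

Emit:
{"fn": "servo_tool", "kwargs": {"moves": [[0.13,0.04,1.1,0.07,0.2],[0.13,0.04,2.2,0.07,0.2],[0.13,0.04,3.0,0.07,0.2],[0.13,0.04,3.41,0.07,0.2],[0.13,0.04,3.41,0.07,0.2],[0.13,0.04,3.41,0.07,0.2],[0.13,0.04,3.41,0.07,0.6],[0.13,0.04,3.41,0.07,0.6],[0.13,0.04,3.41,0.07,0.6],[0.13,0.04,3.41,0.07,0.6]]}}

```text
time: 8.28
tool_pos: [0.4523, -0.3296, 0.032]
ee_rot: [-3.141, -0.002, -1.041]
wrist_force: [-0.1, -0.6, 0.2]
width: 0.0521
finger_force: 0.0
```

Emit:
{"fn": "servo_tool", "kwargs": {"moves": [[0,0,0,0,0.6],[0,0,0,0,0.6],[0,0,0,0,0.6]]}}

```text
time: 8.53
tool_pos: [0.4522, -0.3295, 0.0317]
ee_rot: [-3.141, -0.002, -1.041]
wrist_force: [-0.3, -0.1, 3.7]
width: 0.0477
finger_force: 30.0
```

```bash
python3 go.py .5676 -.1495 .13 17.5
```

```text
8.5333 units [-3.88 -7.62 -3.93] turn -12.86 yaw -59.7 w 0.0477 F [-0.3 -0.1  3.7]
```

Emit:
{"fn": "servo_tool", "kwargs": {"moves": [[0,0,-1.3,0,0.6],[0,0,-2.6,0,0.6],[-0.4,-0.8,-3.93,-1.1,0.6],[-1.0,-2.0,-3.93,-2.3,0.6],[-1.6,-3.2,-3.93,-3.5,0.6],[-2.2,-4.4,-3.93,-4.7,0.6],[-2.8,-5.6,-3.93,-5.9,0.6],[-3.4,-6.6,-3.93,-7.1,0.6],[-3.7,-7.3,-3.93,-8.3,0.6],[-3.88,-7.62,-3.93,-9.5,0.6]]}}

```text
time: 9.37
tool_pos: [0.5681, -0.1463, 0.1282]
ee_rot: [-3.14, 0.001, -0.042]
wrist_force: [-0.8, 0.2, -0.6]
width: 0.0479
finger_force: 30.0
```

Emit:
{"fn": "servo_tool", "kwargs": {"moves": [[0,0,0,-1.1,0.6],[0,0,0,-2.2,0.6],[0,0,0,-3.0,0.6],[0,0,0,-3.36,0.6],[0,0,0,-3.36,0.6],[0,0,0,-3.36,0.6],[0,0,0,-3.36,0.6]]}}

```text
time: 9.95
tool_pos: [0.5669, -0.1491, 0.1286]
ee_rot: [-3.141, 0.001, 0.3]
wrist_force: [0.7, 0.4, -0.3]
width: 0.048
finger_force: 30.0
```

```bash
python3 go.py .5676 -.1495 .0385 17.5; python3 -c "
from h import *
o=robot.get_obs();print(o['tool_pos'],o['ee_rot']);snap('top','t2.png');w=snap('wrist','w2.png')
im=cv2.imread('pics/t2.png')[140:290,330:480];a=cv2.resize(im,(399,399));b=cv2.resize(w['image'],(399,250));b=np.vstack([b,np.zeros((149,399,3),np.uint8)])
cv2.imwrite('pics/c2.png',np.hstack([a,b]))"
```

```text
9.95 units [0.02 0.02 3.6 ] turn -0.06 yaw 17.2 w 0.048 F [ 0.7  0.4 -0.3]
[ 0.56692561 -0.14908942  0.12858399] [-3.14122209e+00  6.12114392e-04  2.99617637e-01]
```

View pics/c2.png

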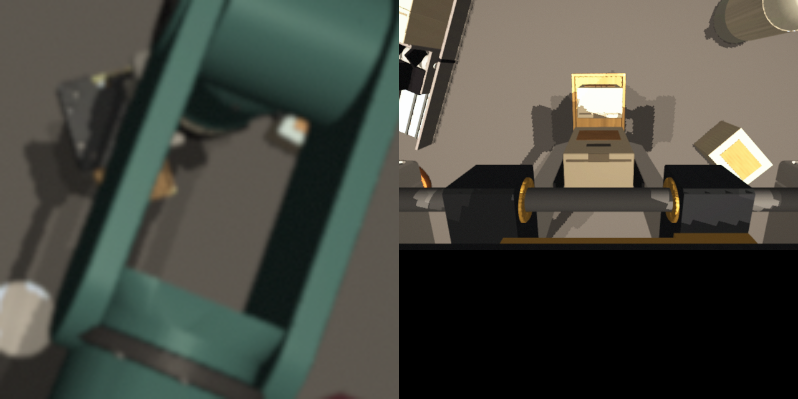

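The wrist view shows the first carton square in the tray at crop pixel (600,100), with the held carton in front at (598,170). I'll lower it.

Emit:
{"fn": "servo_tool", "kwargs": {"moves": [[0.02,0.02,1.2,0,0.6],[0.02,0.02,2.2,0,0.6],[0.02,0.02,3.0,0,0.6],[0.02,0.02,3.45,0,0.6],[0.02,0.02,3.6,0,0.6],[0.02,0.02,3.6,0,0.6],[0.02,0.02,3.6,0,0.6],[0.02,0.02,3.6,0,0.6]]}}

```text
time: 10.72
tool_pos: [0.5688, -0.1498, 0.0403]
ee_rot: [3.14, -0.002, 0.3]
wrist_force: [0.0, -0.9, -0.5]
width: 0.0477
finger_force: 30.0
```

Emit:
{"fn": "servo_tool", "kwargs": {"moves": [[0,0,0,0,0.35],[0,0,0,0,0.35],[0,0,0,0,0.35],[0,0,-0.4,0,0.35],[0,0,-1.4,0,0.3],[0,0,-2.6,0,0.2],[0,0,-3.6,0,0.2],[0,0,-4.0,0,0.2],[0,0,-4.0,0,0.2],[0,0,-4.0,0,0.2]]}}

```text
time: 11.55
tool_pos: [0.5678, -0.1495, 0.1391]
ee_rot: [3.141, -0.001, 0.301]
wrist_force: [0.2, 0.3, -1.3]
width: 0.0755
finger_force: 0.0
```

```bash
python3 go.py .3518 -.2787 .12 9.3
```

```text
11.55 units [-9.78  2.38  0.76] turn 1.32 yaw 17.2 w 0.0755 F [ 0.2  0.3 -1.3]
```

Emit:
{"fn": "servo_tool", "kwargs": {"moves": [[-1.4,0.34,0,0.2,0.2],[-2.9,0.7,0,0.4,0.2],[-4.4,1.05,0,0.6,0.2],[-5.9,1.4,0,0.8,0.2],[-7.3,1.78,0,1.0,0.2],[-8.6,2.1,0.4,1.2,0.2],[-9.4,2.3,0.76,1.32,0.2],[-9.78,2.38,0.76,1.32,0.2],[-9.78,2.38,0.76,1.32,0.2],[-9.78,2.38,0.76,1.32,0.2]]}}

```text
time: 12.38
tool_pos: [0.3519, -0.2782, 0.1192]
ee_rot: [-3.14, 0.0, 0.162]
wrist_force: [0.1, -0.5, 0.6]
width: 0.0752
finger_force: 0.0
```

Emit:
{"fn": "servo_tool", "kwargs": {"moves": [[0,0,0,0,0.2],[0,0,0,0,0.2],[0,0,0,0,0.2]]}}

```text
time: 12.63
tool_pos: [0.3529, -0.2783, 0.1203]
ee_rot: [3.141, -0.001, 0.164]
wrist_force: [-0.3, -0.1, -0.0]
width: 0.0751
finger_force: 0.0
```

```bash
python3 go.py .3518 -.2787 .031 9.3
```

```text
12.6333 units [-0.05  0.01  3.57] turn 0.02 yaw 9.4 w 0.0751 F [-0.3 -0.1 -0. ]
```

Emit:
{"fn": "servo_tool", "kwargs": {"moves": [[-0.05,0,1.2,0,0.2],[-0.05,0,2.2,0,0.2],[-0.05,0,3.0,0,0.2],[-0.05,0,3.45,0,0.2],[-0.05,0,3.57,0,0.2],[-0.05,0,3.57,0,0.2],[-0.05,0,3.57,0,0.6],[-0.05,0,3.57,0,0.6],[-0.05,0,3.57,0,0.6],[-0.05,0,3.57,0,0.6]]}}

```text
time: 13.47
tool_pos: [0.3512, -0.2795, 0.0319]
ee_rot: [3.14, -0.001, 0.162]
wrist_force: [-0.3, -0.2, -0.5]
width: 0.0526
finger_force: 0.0
```

Emit:
{"fn": "servo_tool", "kwargs": {"moves": [[0,0,0,0,0.6],[0,0,0,0,0.6],[0,0,0,0,0.6]]}}

```text
time: 13.72
tool_pos: [0.3511, -0.2794, 0.0317]
ee_rot: [3.14, -0.001, 0.162]
wrist_force: [-0.8, -0.9, 3.9]
width: 0.0477
finger_force: 30.0
```

```bash
python3 go.py .5333 -.1603 .13 17.5
```

```text
13.7167 units [ 7.97 -3.52 -3.93] turn -1.37 yaw 9.3 w 0.0477 F [-0.8 -0.9  3.9]
```

Emit:
{"fn": "servo_tool", "kwargs": {"moves": [[0,0,-1.3,0,0.6],[0,0,-2.6,0,0.6],[0.7,-0.3,-3.6,-0.2,0.6],[2.0,-0.9,-3.93,-0.4,0.6],[3.4,-1.5,-3.93,-0.7,0.6],[4.8,-2.1,-3.93,-1.0,0.6],[6.2,-2.74,-3.93,-1.37,0.6],[7.2,-3.2,-3.93,-1.37,0.6],[7.8,-3.45,-3.93,-1.37,0.6],[7.97,-3.52,-3.93,-1.37,0.6]]}}

```text
time: 14.55
tool_pos: [0.5345, -0.1579, 0.1279]
ee_rot: [-3.14, 0.001, 0.309]
wrist_force: [0.0, -0.2, -0.5]
width: 0.0476
finger_force: 30.0
```

Emit:
{"fn": "servo_tool", "kwargs": {"moves": [[0,0,0,0,0.6],[0,0,0,0,0.6],[0,0,0,0,0.6],[0,0,0,0,0.6]]}}

```text
time: 14.88
tool_pos: [0.5321, -0.1607, 0.1291]
ee_rot: [3.141, 0.0, 0.304]
wrist_force: [-0.4, 0.3, -0.3]
width: 0.0476
finger_force: 30.0
```

```bash
python3 go.py .5333 -.1603 .0385 17.5
```

```text
14.8833 units [ 0.05 -0.    3.62] turn -0.01 yaw 17.4 w 0.0476 F [-0.4  0.3 -0.3]
```

Emit:
{"fn": "servo_tool", "kwargs": {"moves": [[0.02,0,1.2,0,0.6],[0.02,0,2.2,0,0.6],[0.02,0,3.0,0,0.6],[0.02,0,3.45,0,0.6],[0.02,0,3.65,0,0.6],[0.02,0,3.65,0,0.6],[0.02,0,3.65,0,0.6],[0.02,0,3.65,0,0.6]]}}

```text
time: 15.55
tool_pos: [0.5341, -0.1603, 0.0387]
ee_rot: [3.14, -0.002, 0.305]
wrist_force: [-0.2, -1.1, -0.5]
width: 0.0482
finger_force: 30.0
```

Emit:
{"fn": "servo_tool", "kwargs": {"moves": [[0,0,0,0,0.35],[0,0,0,0,0.35],[0,0,0,0,0.35],[0,0,-0.4,0,0.35],[0,0,-1.4,0,0.3],[0,0,-2.8,0,0.2],[0,0,-4.0,0,0.3],[0,0,-5.2,0,0.4],[0,0,-6.2,0,0.5],[0,0,-6.2,0,0.5]]}}

```text
time: 16.38
tool_pos: [0.5366, -0.1608, 0.201]
ee_rot: [3.133, -0.01, 0.306]
wrist_force: [1.4, -0.8, 0.8]
width: 0.0494
finger_force: 0.0
```

Emit:
{"fn": "servo_tool", "kwargs": {"moves": [[-0.8,-1.5,0,0,0.5],[-2,-3,0,0,0.5],[-3,-4.5,0,0,0.5],[-3,-6,0,0,0.5],[-3,-7,0,0,0.5],[-3,-7.2,0,0,0.5],[-3,-7.2,0,0,0.5],[-3,-7.2,0,0,0.5],[-3,-7.2,0,0,0.5]]}}

```text
time: 17.13
tool_pos: [0.4082, -0.0115, 0.1925]
ee_rot: [3.141, 0.0, 0.305]
wrist_force: [0.3, 0.4, 1.0]
width: 0.0467
finger_force: 0.0
```

Run:
```python
from fit import *
import pickle
o=robot.get_obs(); w=robot.snapshot('wrist'); pickle.dump((w,o),open('w3.pkl','wb')); cv2.imwrite('pics/w3.png',w['image'])
print(o['time'],o['tool_pos'],o['ee_rot'],o['qvel'].round(3))
im=w['image'].copy()
t=np.radians(17.5); X=np.array([np.cos(t),np.sin(t)]); Y=np.array([-X[1],X[0]])
for k in(-1,0,1):
    c=np.array([.5676,-.1495])+k*.036*X
    P=[np.r_[c+i*.016*X+j*.024*Y,.081] for i,j in((1,1),(1,-1),(-1,-1),(-1,1))]
    cv2.polylines(im,[np.round(proj(w,P,o)*16).astype(np.int32)],True,(0,0,255),1,shift=4)
# lane: model walls, line, fin
a=np.radians(5.5);X=np.array([np.cos(a),np.sin(a)]);Y=np.array([-X[1],X[0]]); L=np.array([.5785,.2179])+.008*X
for P in ([[-.135,.03,.031],[.135,.03,.031],[.135,-.03,.031],[-.135,-.03,.031]],[[-.008,-.03,.031],[-.008,.03,.031]],[[.038,.006,.089],[.070,.006,.089],[.070,-.006,.089],[.038,-.006,.089]]):
    Q=[np.r_[L+p[0]*X+p[1]*Y,p[2]] for p in P]
    cv2.polylines(im,[np.round(proj(w,Q,o)*16).astype(np.int32)],True,(0,255,0),1,shift=4)
cv2.imwrite('pics/w3o.png',cv2.resize(im[:280],(800,350)))
s=snap('top','t3.png')
```

```text
17.1333 [ 0.40824977 -0.01149403  0.19251069] [3.14108649e+00 4.84252425e-04 3.04929486e-01] [-0.011  0.01  -0.004  0.004 -0.     0.002]
```

View pics/w3o.png

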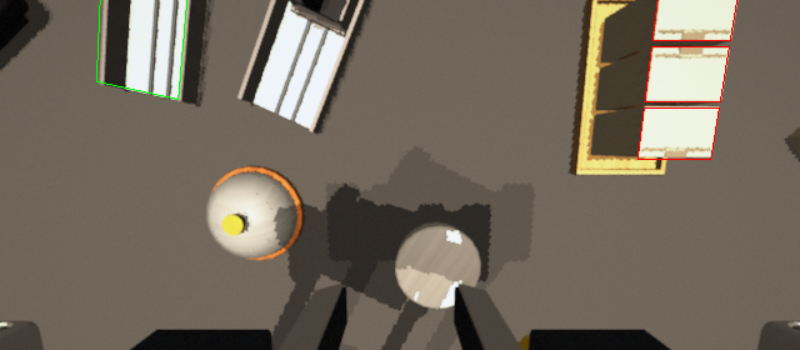

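The wrist view shows the three cartons upright in one tight row, matching the planned outlines at (690,20), (688,73) and (678,132) to about a pixel. The lane outline is only partly in view, at (150,50), so I'll look at it closer.

```bash
python3 go.py .52 .21 .2 5.5
```

```text
17.2333 units [ 6.92 -7.12 -0.31] turn 1.99 yaw 17.4 w 0.047 F [-0.6  0.1  0. ]
```

Emit:
{"fn": "servo_tool", "kwargs": {"moves": [[1,-1,-0.3,0.3,0.5],[2,-2.1,-0.3,0.6,0.5],[3.1,-3.2,-0.3,1,0.5],[4.2,-4.3,-0.3,1.3,0.5],[5.3,-5.4,-0.3,1.6,0.5],[6.3,-6.4,-0.3,2,0.5],[6.9,-7.1,-0.3,2,0.5],[6.9,-7.1,-0.3,2,0.5],[6.9,-7.1,-0.3,2,0.5],[6.9,-7.1,-0.3,2,0.5]]}}

```text
time: 18.07
tool_pos: [0.5191, 0.2094, 0.1996]
ee_rot: [3.141, 0.001, 0.095]
wrist_force: [0.0, 0.7, -0.2]
width: 0.0468
finger_force: 0.0
```

Emit:
{"fn": "servo_tool", "kwargs": {"moves": [[0,0,0,0,0.5],[0,0,0,0,0.5],[0,0,0,0,0.5]]}}

```text
time: 18.32
tool_pos: [0.5188, 0.2095, 0.2006]
ee_rot: [3.141, -0.001, 0.095]
wrist_force: [-0.1, 0.2, 0.7]
width: 0.0474
finger_force: 0.0
```

Run:
```python
from fit import *
import pickle
o=robot.get_obs(); w=robot.snapshot('wrist'); pickle.dump((w,o),open('w4.pkl','wb')); cv2.imwrite('pics/w4.png',w['image'])
print(o['time'],o['tool_pos'],o['ee_rot'],o['qvel'].round(3))
cv2.imwrite('pics/w4c.png',cv2.resize(w['image'][0:260,210:430],None,fx=2.3,fy=2.3,interpolation=cv2.INTER_CUBIC))
```

```text
18.3167 [0.51883147 0.20948338 0.2005975 ] [ 3.14149156e+00 -5.94093420e-04  9.47145860e-02] [ 0.005  0.002 -0.002  0.001  0.     0.001]
```

View pics/w4c.png

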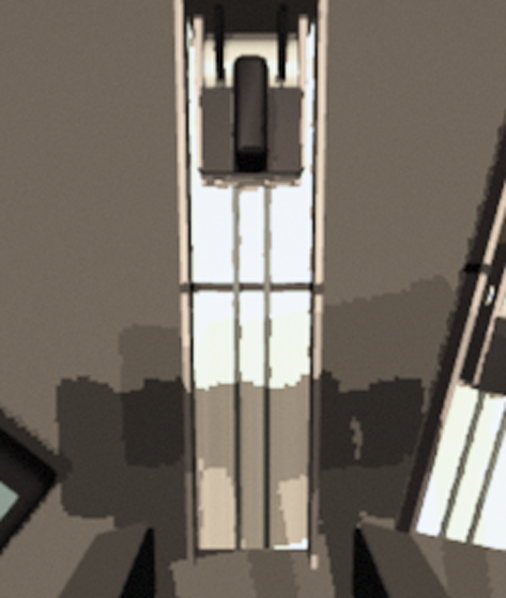

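The crop shows the fin top from (251,57) to about (251,152). The load line meets the wall tops at (185,288) and (319,288), and the walls run from (180,0)/(326,0) to (192,560)/(316,565).

Run:
```python
from fit import *
import pickle
w,o=pickle.load(open('w4.pkl','rb'))
f=lambda p:[((x+.5)/2.3-.5+210,(y+.5)/2.3-.5) for x,y in p]
L=ray(w,f([(185,288),(319,288)]),.031,o); print('line',L.round(4),L.mean(0).round(4))
W=ray(w,f([(180,10),(325,10),(192,560),(316,560)]),.031,o); print('walls',W.round(4))
for i in(0,1): d=W[i]-W[i+2]; print('dir',np.degrees(np.arctan2(d[1],d[0])))
F=ray(w,f([(251,57),(251,155)]),.089,o); print('fin',F.round(4),F.mean(0).round(4))
l=ray(w,f([(185,288),(319,288)]),.031,o)
P=ray(w,f([(251,62)]),.071,o)
a=np.radians(5.2);X=np.array([np.cos(a),np.sin(a)])
print('expected grip from line', L.mean(0)[:2]+X*(.108-.046))
```

```text
line [[0.5751 0.2439 0.031 ]
 [0.5805 0.187  0.031 ]] [0.5778 0.2154 0.031 ]
walls [[0.6819 0.2539 0.031 ]
 [0.6874 0.1969 0.031 ]
 [0.4529 0.2314 0.031 ]
 [0.4583 0.1744 0.031 ]]
dir 5.592821172225026
dir 5.596586309035617
fin [[0.654  0.223  0.089 ]
 [0.6234 0.2201 0.089 ]] [0.6387 0.2215 0.089 ]
expected grip from line [0.6395603  0.22106463]
```

```bash
python3 go.py .6392 .2213 .13 5.5
```

```text
18.3667 units [ 4.84 -0.01  2.83] turn -0.01 yaw 5.4 w 0.0468 F [-0.6 -0.7 -0.4]
```

Emit:
{"fn": "servo_tool", "kwargs": {"moves": [[1.2,0,0,0,0.5],[2.4,0,0.5,0,0.5],[3.5,0,1.2,0,0.5],[4.4,0,2,0,0.5],[4.84,0,2.5,0,0.5],[4.84,0,2.83,0,0.5],[4.84,0,2.83,0,0.5],[4.84,0,2.83,0,0.5],[4.84,0,2.83,0,0.5]]}}

```text
time: 19.12
tool_pos: [0.6392, 0.2223, 0.1314]
ee_rot: [-3.141, -0.002, 0.097]
wrist_force: [0.2, 0.2, 0.6]
width: 0.0467
finger_force: 0.0
```

```bash
python3 go.py .6392 .2213 .047 5.5
```

```text
19.1167 units [-0.01  0.04  3.38] turn 0.01 yaw 5.5 w 0.0467 F [0.2 0.2 0.6]
```

Emit:
{"fn": "servo_tool", "kwargs": {"moves": [[0,0.03,1.1,0,0.5],[0,0.03,2.1,0,0.5],[0,0.03,2.9,0,0.5],[0,0.03,3.3,0,0.5],[0,0.03,3.38,0,0.5],[0,0.03,3.38,0,0.5],[0,0.03,3.38,0,0.5],[0,0.03,3.38,0,0.5]]}}

```text
time: 19.78
tool_pos: [0.6408, 0.2219, 0.0476]
ee_rot: [-3.141, -0.004, 0.096]
wrist_force: [1.1, -0.5, 0.2]
width: 0.047
finger_force: 0.0
```

Emit:
{"fn": "servo_tool", "kwargs": {"moves": [[0,0,0,0,1],[0,0,0,0,1],[0,0,0,0,1],[0,0,0,0,1],[0,0,0,0,1],[0,0,0,0,1],[0,0,0,0,1]]}}

```text
time: 20.37
tool_pos: [0.6393, 0.222, 0.0449]
ee_rot: [-3.141, -0.0, 0.097]
wrist_force: [-0.5, 2.9, 0.4]
width: 0.0117
finger_force: 30.0
```

Run:
```python
from go import *
o=robot.get_obs();print(o['tool_pos'],o['finger_force'])
a=np.radians(5.5);p=o['tool_pos']-.108*np.array([np.cos(a),np.sin(a),0]);print(p);go(*p,5.5)
```

```text
[0.63932656 0.22202708 0.04494048] 29.999650418758392
[0.53182377 0.21167574 0.04494048]
20.3667 units [-4.32 -0.   -0.  ] turn 0.01 yaw 5.5 w 0.0117 F [-0.5  2.9  0.4]
```

Emit:
{"fn": "servo_tool", "kwargs": {"moves": [[-0.2,0,0,0,1],[-0.6,0,0,0,1],[-1.1,0,0,0,1],[-1.6,0,0,0,1],[-2.1,0,0,0,1],[-2.6,0,0,0,1],[-3.1,0,0,0,1],[-3.6,0,0,0,1],[-4.0,0,0,0,1],[-4.2,0,0,0,1]]}}

```text
time: 21.2
tool_pos: [0.535, 0.2119, 0.0449]
ee_rot: [-3.141, -0.003, 0.097]
wrist_force: [6.7, 3.6, -3.5]
width: 0.0114
finger_force: 30.0
```

Emit:
{"fn": "servo_tool", "kwargs": {"moves": [[-0.12,0,0,0,1],[-0.12,0,0,0,1],[-0.12,0,0,0,1],[-0.12,0,0,0,1],[-0.12,0,0,0,1],[-0.12,0,0,0,1]]}}

```text
time: 21.7
tool_pos: [0.5329, 0.2117, 0.0449]
ee_rot: [-3.141, -0.003, 0.096]
wrist_force: [5.7, 3.2, -3.4]
width: 0.0119
finger_force: 30.0
```

Run:
```python
from go import *
import pickle
go(.5318,.2117,.0449,5.5)
o=robot.get_obs(); w=robot.snapshot('wrist'); t=snap('top','t5.png'); s=robot.snapshot('scene')
print(o['tool_pos']); pickle.dump((w,o,s,t),open('w5.pkl','wb'))
W=w['image'][0:200,200:440]; C=lambda i,h:cv2.resize(i,(400,h),interpolation=cv2.INTER_CUBIC)
print(proj(s,[.578,.2154,.031]),proj(w,[.578,.2154,.031],o),proj(t,[.578,.2154,.031]))
S=s['image'][225:325,290:410]
cv2.imwrite('pics/c5.png',np.hstack([C(W,333),C(S,333)]))
```

```text
21.7 units [-0.05 -0.01 -0.  ] turn 0.0 yaw 5.5 w 0.0119 F [ 5.7  3.2 -3.4]
[0.53294093 0.21166946 0.0448684 ]
[[357.03006892 277.59181964]] [[320.96955647 157.40465132]] [[236.12974088 182.08676968]]
```

View pics/c5.png

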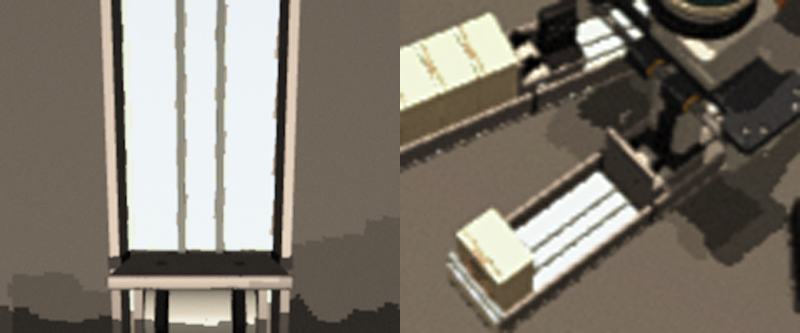

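Run:
```python
from h import *
import pickle
w,o,s,t=pickle.load(open('w5.pkl','rb'))
a=np.radians(5.5);X=np.array([np.cos(a),np.sin(a)]);L=np.array([.5778,.2154])
col=w['image'][140:180,300].astype(int).sum(1)//3; print(dict(zip(range(140,180),col)))
for off in(-.002,0,.002): print(off,[proj(w,np.r_[L+off*X+[0,0.012],z],o).round(1)[0] for z in(.005,.008,.071)])
for u in (262,263,264,265,266,372,373,374): print(u,w['image'][146:172,u].sum(1)//3)
```

```text
{140: np.int64(244), 141: np.int64(244), 142: np.int64(243), 143: np.int64(244), 144: np.int64(244), 145: np.int64(244), 146: np.int64(244), 147: np.int64(244), 148: np.int64(244), 149: np.int64(229), 150: np.int64(147), 151: np.int64(50), 152: np.int64(39), 153: np.int64(37), 154: np.int64(42), 155: np.int64(39), 156: np.int64(40), 157: np.int64(37), 158: np.int64(34), 159: np.int64(39), 160: np.int64(39), 161: np.int64(38), 162: np.int64(37), 163: np.int64(40), 164: np.int64(37), 165: np.int64(86), 166: np.int64(148), 167: np.int64(194), 168: np.int64(205), 169: np.int64(200), 170: np.int64(195), 171: np.int64(190), 172: np.int64(171), 173: np.int64(115), 174: np.int64(39), 175: np.int64(7), 176: np.int64(6), 177: np.int64(2), 178: np.int64(6), 179: np.int64(7)}
-0.002 [array([301.8, 154.5]), array([301.5, 155. ]), array([294.2, 169.8])]
0 [array([301.7, 151.3]), array([301.5, 151.7]), array([294.2, 165.3])]
0.002 [array([301.7, 148. ]), array([301.5, 148.5]), array([294.1, 160.8])]
262 [102 100 101 103 102 101 101 101 102 103 102 103 103 102 101 103 103 100
 102 100 101 102 102 101 101 100]
263 [102 100 101 100 102 100  99 100 102 102 101 103 101 103 102 103 100 100
 102 102  94  87  89  90  88  96]
264 [100 101 102 102 103 102 102 102  92  85  87  90  90  92  91  95  98 102
 103 100 109 123 126 130 127 127]
265 [135 135 135 134 134 133 136 120  81  61  69  72  72  74  76  85  97 102
  93  95 137 175 186 182 176 167]
266 [188 188 187 187 187 187 187 178 128  58  66  66  65  65  66  97 149 144
  87  90 146 192 207 198 191 185]
372 [209 210 209 209 208 210 208 208 161  64  58  58  59  59  57  64  68  63
  50  81 132 168 179 172 167 162]
373 [208 209 209 210 209 208 208 187 126  65  60  59  59  57  59  64  76  88
  76  85 133 168 180 172 168 162]
374 [172 167 169 168 167 167 162 123  71  61  60  59  59  58  60  68  79  91
  82  84 126 157 166 162 156 150]
```

The paddle's top front edge is at row 165.5, against 165.3 predicted at the line. The line marks on the walls centre at row 157.5, against 157.4, so the face is level within about 0.5 mm. The last carton is still at the lip, crop pixel (495,260). I'll hand it in.

```bash
python3 -c "
from bench import robot
print(robot.close_job())"
```

```text
the job is handed in; nothing more can be done
None
```

The three refills stand upright in one straight row in the tray, about 4 mm apart, and the arm is holding the low display's pusher with its face level with the load line to about 0.5 mm; the last carton is still at the lip, and the job is handed in.

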